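# Set the bottle guide with its handwheel

### The arm

A 6-joint arm with a two-finger parallel gripper is mounted at the origin on the work surface. World frame = base frame: x ahead of the robot, y to its left, z up, the work surface at z = 0. Lengths are in m, angles in rad, forces in N, time in s.
With the tool pointing down it reaches from about 0.225 to 0.725 m from the base axis. Payload 3.1 kg.
Tool frame: the origin (TCP) lies between the finger pads; the fingertips stand 11 mm ahead of it and the grasp point (between the pads) lies 8 mm behind it; z points along the fingers, y is the direction in which the jaws open and shut (so a half turn about z gives the same grasp; the last joint's range is limited). The gripper opens to 85 mm and grips with 20 to 120 N. Pads are 22 mm wide; open, the fingers measure 114 mm over their backs; the gripper's body (76 mm by 85 mm) begins 54 mm behind the grasp point. The pads swing forward as they close: fully open they stand 13 mm farther back than shut.
Start: joints at [1.189, 0.048, 0.099, 1.622, 0, 1.443], TCP at [0.132, 0.508, 0.242] pointing down, gripper open.
Joint ranges: [-2.91, 2.91], [-0.99, 1.94], [-1.21, 1.42], [-2.12, 2.29], [-1.49, 1.47], [-3.14, 3.14]. Speed limits (rad/s): [2.79, 2.79, 3.14, 3.14, 3.14, 3.14].

### API

Orientations are given as a 3x3 rotation matrix whose columns are the frame's x, y, z axes.
In Python, from plant import robot, cams, workorder gives the robot as it stands.
- The arm moves only by the tool play_rows, never from a script. Its argument "moves" is a list that holds one entry, the list of rows, each a list of 7 numbers: the shift along the tool's x, y, z in cm, then the turn, a rotation vector about the tool's x, y, z in degrees, then the opening, from 0 (shut) to 1 (fully open). A call has 1 to 10 rows; each row is the pose to reach, as a shift and turn from the pose commanded when the call began, along the tool's axes at that moment; what a row does not reach only later rows make up. A row lasts 1/12 s, in which the tool goes at most 41.7 mm and 7.16 degrees, less where a joint would pass 70% of its speed; a pose out of reach is approached as far as the arm can. A call with a gripper value outside its range is refused whole. The fingers move at their own pace and stop on an object; "newtons" is the grip in N (left out, the last holds). Time passes only in rows, so rows that repeat a pose let the fingers close. It gives the time, the measured TCP pose, the force and the opening at its end, in the units of the state.
- robot.sense(): the state, without advancing time (a new reading comes with each control period).
- cams.read_camera(name): name is "side" or "top" or "wrist"; returns a dict with "img" (400x640x3 uint8, red, green, blue), "camera_matrix" (3x3 intrinsics, pixels), "origin" and "attitude" of the camera in the world. Camera axes: x right, y down, z forward; pixel columns grow to the right and rows downward; lengths in m; the calibration is good to about 2 mm. The wrist camera is an equidistant fisheye: a pixel r from the principal point sees the ray r / f radians off the axis. A picture is of the moment at which its call begins. There is no depth.
- workorder.finish_job(): hands the job in, once; it reports no verdict.
The state is a dict: "clock": time; "qpos": joint angles; "dq": joint speeds; "effort": joint torques, N m; "tcp_pos": TCP position; "orientation": TCP orientation; "wrist_force": force on the tool from outside, world axes, zero at the start; "wrist_torque": the same for the moment, N m; "finger_gap": finger opening in m.
Only numpy, scipy, OpenCV 4.12 (cv2) and the standard library are available. Lean on these libraries where they do the work, as an engineer would, in place of code of your own. Each camera call takes 0.05 s, during which the arm holds its last target. There are 200 camera calls.

### The job

Set the bottle guide to the bottle that stands in it: crank the handwheel clockwise until that bottle is nipped between the sliding rail and the sprung rail opposite - a definite but gentle pinch, pause there for a moment - then back the wheel off a quarter turn from that point so that bottles can pass with some play. Do not squeeze the bottle hard, leave it standing upright between the rails, and do not knock the other things on the bench about.

Things in the scene. Friction and masses are not known exactly. Their poses are not given: they have to be found in the camera images.
- guide: bottle guide bolted to the bench: grey gear housing (100 x 100 mm, top at 85 mm) with a handwheel lying flat over it, a tie beam 25 mm tall behind, two white rails (120 long along x, 14 thick, 25 to 75 mm above the bench) with a bottle lane between them. Origin: on the bench under the wheel's axis; z up, lane to its -y, the lane's open end faces -x (the robot at yaw 0)
- wheel_hub (a point): centre of the handwheel, at the rim's mid-height, 130 mm above the bench, axis upright. Black rim of round bar 16 mm thick, 70 mm from axis to bar centre; four spokes 12 mm thick at right angles; hub 32 mm across, rising 11 mm. Between spokes there are 46 mm from hub to rim, free down to the housing 45 mm below: the rim can be pinched there from above, one finger inside, one outside
- wheel_stud (a point): top of a small steel stud 12 mm across that stands 10 mm up out of the rim over one of the spokes; it goes round with the wheel (the other spokes are at 90, 180 and 270 degrees from it). 70 mm from the axis, 148 mm above the bench. At joint value 0 it points to the guide's -x.
- wheel (a joint): angle of the handwheel in rad, growing clockwise seen from above; clockwise moves the sliding rail 8 mm per rad towards the sprung rail. Limits -1.0 and 6.5. It has some friction (about 0.14 N m) and stays where it is left. At 0 the rails' faces are 97.2 mm apart.
- jaw: the sliding white rail (with its steel rack through the housing). Origin: on the bench under the middle of the face that looks at the sprung rail (-y of the guide). Moves along the guide's -y when the wheel is turned clockwise.
- sprung_rail: the white rail on the far side of the lane, held off its bracket by stiff springs: it gives 1 mm for every 12 N and can give 10 mm. Origin: on the bench under the middle of the face that looks at the sliding rail, 225 mm to the -y side of the wheel's axis in the guide's axes.
- lane (a point): point on the bench in the middle of the lane, 185 mm to the -y side of the wheel's axis, 40 mm from the sprung rail's face.
- wide_bottle: dark glass bottle with a straight body 70 mm in diameter and a neck, 210 mm tall, about 0.55 kg. Origin: centre of its underside, z up. Either this one or the slim one stands in the lane, the other one on the bench.
- slim_bottle: dark glass bottle with a straight body 60 mm in diameter and a neck, 190 mm tall, about 0.45 kg. Origin: centre of its underside, z up.
- cap_jar: bystander: squat glass jar with a lid, 76 mm in diameter, 75 mm tall. Origin: centre of its underside.
- label_roll: bystander: roll of labels standing on end, 90 mm outside and 40 mm inside diameter, 60 mm tall. Origin: centre of its underside.
- beaker: bystander: steel cup 80 mm in diameter, 100 mm tall. Origin: centre of its underside.
- funnel: bystander: steel funnel lying mouth down, 110 mm in diameter, 120 mm tall. Origin: centre of its mouth.
- brush: bystander: bottle brush 180 mm long lying on the bench along its x.
- basket: bystander: white plastic basket 200 x 150 x 70 mm. Origin: centre of its underside.
Things that resemble listed ones, but are neither listed nor needed, are in the scene too. What is shaped like the slim_bottle but purple is not meant.

How it is judged:
By the outcome, as a careful person would: the job done as asked, in the order asked, and still so for the second after the job is handed in, with the robot touching nothing.
It also fails if it takes over 72 s, if anything falls off the work surface, if the arm or the gripper's body presses on something with over 40 N, if the wrist force passes 120 N, or if a joint passes its speed limit or range.

## Working session

There is one attempt and no reset: what is moved stays moved. The work goes in short steps, Python scripts to look and compute and a tool call to move; the robot and the scene stay as the last step left them, time stands still between calls to the robot, and variables do not carry over. Pictures are saved under pics/ and viewed, about 8 in all and at most 12, crops included, and the job is handed in when it is done.

Besides the shell and the picture viewer there is one more tool, called after ">>>" as name(argument=value, ...) on one line, values as JSON. play_rows: Moves the arm, as the interface text tells. Its arguments: {"type":"object","properties":{"moves":{"type":"array"},"newtons":{"type":"number"}},"required":["moves"]}

```bash
ls; mkdir -p pics
python3 - <<'E'
from plant import robot,cams,workorder
import cv2,json
for n in("top","side"):
    c=cams.read_camera(n); cv2.imwrite(f"pics/{n}0.png",c["img"][:,:,::-1]); print(n,c["camera_matrix"],c["origin"],c["attitude"])
print(robot.sense())
E
```

```text
pics
top [[421.96357163   0.         320.91950639]
 [  0.         421.96357163 197.52205668]
 [  0.           0.           1.        ]] [ 0.36005067 -0.02967681  1.29857302] [[-0.02817079 -0.99061822  0.13372344]
 [-0.99960045  0.02760802 -0.00606122]
 [ 0.00231251 -0.13384076 -0.99100015]]
side [[506.24596902   0.         312.15310392]
 [  0.         506.24596902 194.00894852]
 [  0.           0.           1.        ]] [0.40786059 1.14308501 1.12505261] [[-0.99544477 -0.07201508  0.06247828]
 [-0.09429096  0.64669276 -0.75690005]
 [ 0.01410397 -0.75934333 -0.6505373 ]]
{'clock': 0.1, 'qpos': array([ 1.18917060e+00,  4.86593054e-02,  9.77126666e-02,  1.62198611e+00,
       -3.16720620e-05,  1.44298405e+00]), 'dq': array([-0.00075869, -0.00261584,  0.00514552,  0.00237892, -0.00050335,
       -0.00129423]), 'effort': array([ 3.04872410e-03, -3.39852655e+01,  3.20934963e+01,  1.58198155e-02,
       -4.00556951e-05, -6.15507687e-06]), 'tcp_pos': array([0.13165159, 0.50766889, 0.24122224]), 'orientation': array([[-9.67961833e-01,  2.51096202e-01, -7.66272210e-04],
       [ 2.51097256e-01,  9.67959808e-01, -1.99452108e-03],
       [ 2.40904034e-04, -2.12302912e-03, -9.99997717e-01]]), 'wrist_force': array([ 0.33677513,  0.34188978, -0.40890425]), 'wrist_torque': array([-0.01714394,  0.03031114, -0.00361632]), 'finger_gap': 0.08565907944571774}
```

View pics/top0.png

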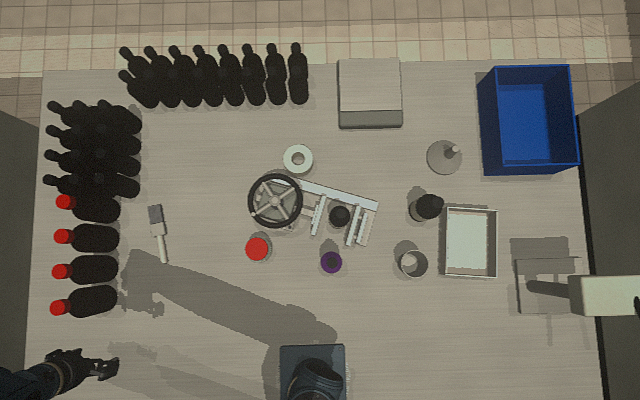

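View pics/side0.png

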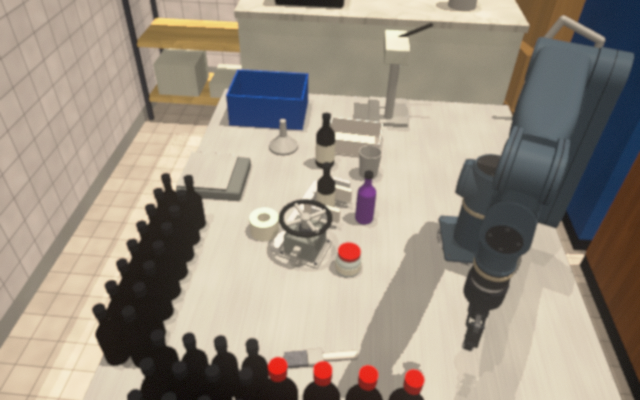

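The top view shows the wheel at (275,201), the bottle in the lane at (340,215), the other bottle at (425,207), the purple decoy at (330,262), the red-lidded jar at (257,248) and the label roll at (298,158). In the side view the wheel is at (305,217). Next, enlarged crops.

Run:
```python
import cv2,numpy as np
a=cv2.imread("pics/top0.png")[140:280,235:395]; b=cv2.imread("pics/side0.png")[150:290,240:400]
im=np.vstack([cv2.resize(x,None,fx=5,fy=5,interpolation=cv2.INTER_CUBIC) for x in(a,)])
cv2.imwrite("pics/c1.png",cv2.resize(im,(686,600)))
im=cv2.resize(b,(686,600),interpolation=cv2.INTER_CUBIC);cv2.imwrite("pics/c2.png",im)
```

```text
(no output)
```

View pics/c1.png

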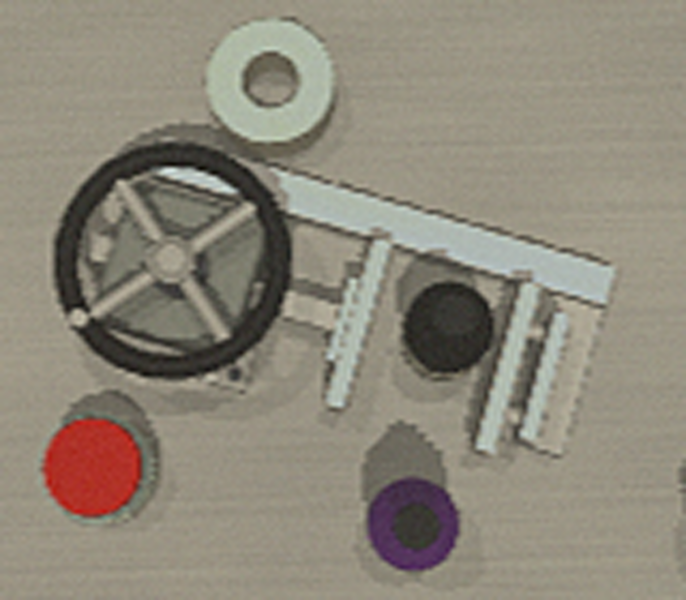

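View pics/c2.png

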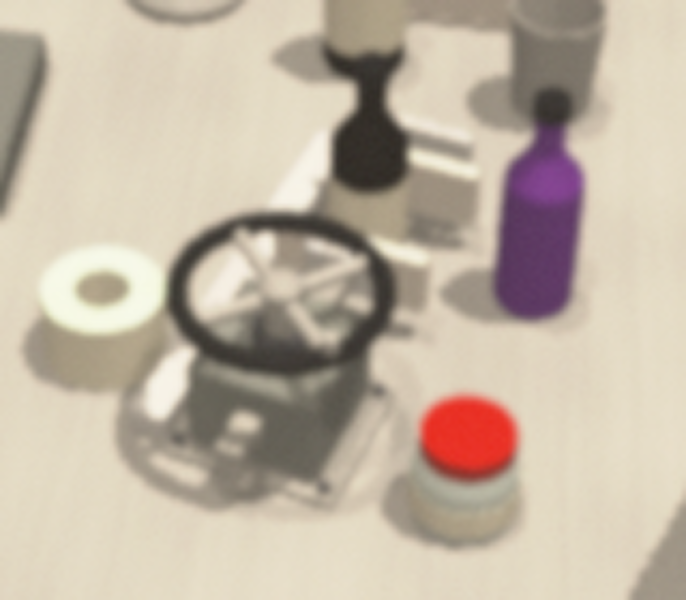

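```bash
cat > h.py <<'E'
import numpy as np
from plant import robot,cams,workorder
from scipy.spatial.transform import Rotation as R
def ray(c,u,v):
    d=c["attitude"]@np.linalg.solve(c["camera_matrix"],[u,v,1.]); return np.array(c["origin"]),d/np.linalg.norm(d)
def atz(c,u,v,z):
    o,d=ray(c,u,v); return o+d*(z-o[2])/d[2]
def tri(a,b):
    (o1,d1),(o2,d2)=a,b
    s=np.linalg.lstsq(np.c_[d1,-d2],o2-o1,rcond=None)[0]; p,q=o1+s[0]*d1,o2+s[1]*d2
    return (p+q)/2,np.linalg.norm(p-q)
def goal(p,yaw):   # tool pointing down, tool x at yaw (deg)
    y=np.radians(yaw); c,s=np.cos(y),np.sin(y)
    return np.array(p),np.array([[c,s,0],[s,-c,0],[0,0,-1.]])
def rel(p,yaw):    # shift cm and turn deg from the present pose
    p,M=goal(p,yaw); s=robot.sense(); O=np.array(s["orientation"])
    return np.round(O.T@(p-s["tcp_pos"])*100,2),np.round(R.from_matrix(O.T@M).as_rotvec(degrees=True),1)
E
python3 - <<'E'
from h import *
k=4.2875
t=cams.read_camera("top"); s=cams.read_camera("side")
T=lambda u,v:(235+u/k-.0,140+v/k); S=lambda u,v:(240+u/k,150+v/k)
hub=tri(ray(t,*T(171,260)),ray(s,*S(281,288)));print("hub",hub)
print("hub z141",atz(t,*T(171,260),.141),"rim centre",atz(t,*T(173,260),.13))
st=atz(t,*T(79,318),.148);print("stud",st, tri(ray(t,*T(79,318)),ray(s,*S(325,341))))
for n,a,b,z in(("jaw",(390,240),(347,405),.075),("spr",(520,278),(476,450),.075),("beam",(285,205),(605,303),.025),("beamback",(275,165),(610,265),.025)):
    p,q=atz(t,*T(*a),z),atz(t,*T(*b),z); print(n,p,q,np.degrees(np.arctan2(*(q-p)[1::-1])))
print("bottle w",[np.linalg.norm(atz(t,*T(403,328),z)-atz(t,*T(493,328),z)) for z in(.11,.13)])
print("purple",atz(t,*T(417,527),.19),"lane bottle top", atz(t,*T(455,312),.19),"other",atz(t,430,206,.2))
h=atz(t,*T(171,260),.141); d=st-h; print("stud ang",np.degrees(np.arctan2(d[1],d[0])),np.hypot(*d[:2]))
E
```

```text
hub (array([0.51231184, 0.09161315, 0.13238295]), np.float64(0.0001776913834927871))
hub z141 [0.51109786 0.09071766 0.141     ] rim centre [0.51249692 0.09056062 0.13      ]
stud [0.47451128 0.14916431 0.148     ] (array([0.47645906, 0.14985488, 0.14346977]), np.float64(0.002980373162204727))
jaw [ 0.5293092 -0.052046   0.075    ] [ 0.41781352 -0.01970955  0.075     ] 163.82656286002816
spr [ 0.50072931 -0.13976635  0.075     ] [ 0.3852168  -0.10560353  0.075     ] 163.52441898744422
beam [0.56347404 0.02107465 0.025     ] [ 0.48700376 -0.20369693  0.025     ] -108.78898760478295
beamback [0.59260027 0.02758059 0.025     ] [ 0.51397604 -0.20848218  0.025     ] -108.42110774765665
bottle w [np.float64(0.059316455312375525), np.float64(0.0583183432194164)]
purple [ 0.33752841 -0.06106663  0.19      ] lane bottle top [ 0.46757484 -0.08859753  0.19      ] other [ 0.47790458 -0.32161826  0.2       ]
stud ang 122.04583998368312 0.06895352399005299
```

>>> play_rows(moves=[[[-3.5,-2.2,0,0,0,-7,1],[-7,-4.4,0,0,0,-14,0.8],[-10.5,-6.5,0,0,0,-21,0.6],[-14,-8.7,0,0,0,-28,0.5],[-17.6,-10.9,0,0,0,-35,0.5],[-21.1,-13,0,0,0,-42,0.5],[-24.6,-15.2,0,0,0,-49,0.5],[-28.1,-17.4,0,0,0,-56,0.5],[-31.6,-19.6,0,0,0,-63,0.5],[-35.1,-21.8,0,0,0,-70,0.5]]], newtons=25)

```text
clock: 1.03
tcp_pos: [0.381, 0.2472, 0.2423]
orientation: [[-0.678, -0.735, 0.0], [-0.735, 0.678, 0.0], [-0.0, 0.0, -1.0]]
wrist_force: [0.5, 1.0, 0.5]
finger_gap: 0.0428
```

Run:
```python
from h import *
s=robot.sense();print(s["clock"],s["tcp_pos"],s["finger_gap"],s["qpos"],rel([.4745,.149,.20],302))
```

```text
1.0333 [0.38098241 0.24724108 0.24225038] 0.042782254561263965 [ 4.27698487e-01 -1.35963954e-01 -7.86373263e-02  1.62795671e+00
  1.55384357e-04 -3.98664134e-01] (array([  0.89, -13.53,   4.22]), array([ -0. ,   0. , -74.7]))
```

>>> play_rows(moves=[[[0.2,-1,0.5,0,0,-7,0.5],[0.4,-2,1,0,0,-14,0.5],[0.6,-3,1.5,0,0,-21,0.5],[0.8,-4,2,0,0,-28,0.5],[1,-5,2.5,0,0,-35,0.5],[1.2,-6,3,0,0,-42,0.5],[1.4,-7,3.5,0,0,-49,0.5],[1.6,-8.1,4,0,0,-56,0.5],[1.6,-8.1,4,0,0,-62,0.5],[1.6,-8.1,4,0,0,-66.5,0.5]]])

```text
clock: 1.87
tcp_pos: [0.4284, 0.1811, 0.2015]
orientation: [[0.403, -0.915, -0.002], [-0.915, -0.403, -0.0], [-0.0, 0.002, -1.0]]
wrist_force: [0.5, -0.4, -1.1]
finger_gap: 0.0429
```

>>> play_rows(moves=[[[0,0,0,0,0,0,0.5],[0,0,0,0,0,0,0.5],[0,0,0,0,0,0,0.5]]])

```text
clock: 2.12
tcp_pos: [0.4285, 0.1818, 0.2023]
orientation: [[0.398, -0.917, -0.0], [-0.917, -0.398, -0.0], [0.0, 0.0, -1.0]]
wrist_force: [0.9, -0.6, -0.1]
finger_gap: 0.0427
```

Run:
```python
from h import *
import cv2
c=cams.read_camera("wrist"); cv2.imwrite("pics/w1.png",c["img"][:,:,::-1]); print(c["camera_matrix"],c["origin"],c["attitude"])
np.savez("w1.npz",**c)
s=robot.sense();print(s["clock"],s["tcp_pos"],s["finger_gap"],s["qpos"],s["wrist_force"],rel([.4745,.149,.20],302))
```

```text
[[309.70691629   0.         319.38925466]
 [  0.         309.70691629 197.99304558]
 [  0.           0.           1.        ]] [0.4606725  0.11014418 0.33461323] [[-9.17188005e-01 -3.79462592e-01 -1.21549598e-01]
 [-3.98454204e-01  8.72979067e-01  2.81321517e-01]
 [-6.40737218e-04  3.06456669e-01 -9.51884394e-01]]
2.1667 [0.42853406 0.18187277 0.20234729] 0.04276822527800411 [ 2.57143030e-01 -1.12621454e-01 -1.36807545e-01  1.54652174e+00
  2.86531205e-05 -1.72339873e+00] [-0.56551727 -0.35679507 -0.68621351] (array([ 4.85, -2.91,  0.23]), array([-0. ,  0. , -8.5]))
```

View pics/w1.png

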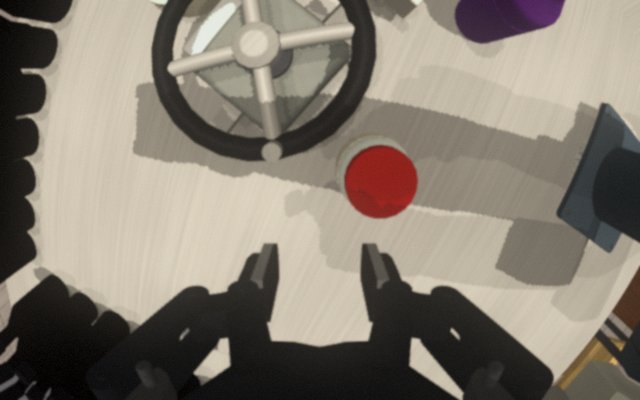

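The wrist view shows the stud at (272,152), the hub at (257,44), the fingertips at about (270,245) and (370,245), and the cap jar at (380,180).

```bash
cat >> h.py <<'E'
def wray(c,u,v):
    K=c["camera_matrix"]; x=np.array([u-K[0,2],v-K[1,2]])/K[0,0]; r=np.hypot(*x)
    return np.array(c["origin"]),c["attitude"]@np.r_[x/r*np.sin(r),np.cos(r)]
def watz(c,u,v,z):
    o,d=wray(c,u,v); return o+d*(z-o[2])/d[2]
E
python3 - <<'E'
from h import *
c=np.load("w1.npz"); t=cams.read_camera("top"); k=4.2875
st=watz(c,272,152,.148);h=watz(c,257,44,.141);d=st-h
print(st,h,np.hypot(*d[:2]),np.degrees(np.arctan2(d[1],d[0])))
print(tri(wray(c,272,152),ray(t,235+79/k,140+318/k)),tri(wray(c,257,44),ray(t,235+171/k,140+260/k)))
a=np.radians(122.3);g=(st[:2]+[.4745,.1492])/2;print(g,rel([*g,.19],302),rel([*g,.152],302))
E
```

```text
[0.47529132 0.1497086  0.148     ] [0.51118812 0.09099424 0.141     ] 0.06881828711099043 121.4407958213039
(array([0.47458107, 0.14877138, 0.15160967]), np.float64(0.0009113432608416442)) (array([0.51129403, 0.09085978, 0.14022212]), np.float64(0.0002224366664234377))
[0.47489566 0.1494543 ] (array([ 4.82, -2.96,  1.24]), array([-0. , -0. , -8.5])) (array([ 4.82, -2.96,  5.04]), array([-0. , -0. , -8.5]))
```

>>> play_rows(moves=[[[1.6,-1,0,0,0,-5,0.5],[3.2,-2,0,0,0,-8.5,0.5],[4.8,-3,0.5,0,0,-8.5,0.5],[4.8,-3,2,0,0,-8.5,0.5],[4.8,-3,3.5,0,0,-8.5,0.5],[4.8,-3,4.5,0,0,-8.5,0.5],[4.8,-3,4.9,0,0,-8.5,0.5],[4.8,-3,4.9,0,0,-8.5,0.5],[4.8,-3,4.9,0,0,-8.5,0.3],[4.8,-3,4.9,0,0,-8.5,0.3]]])

```text
clock: 3.05
tcp_pos: [0.4757, 0.15, 0.1543]
orientation: [[0.531, -0.848, 0.002], [-0.848, -0.531, 0.0], [0.001, -0.002, -1.0]]
wrist_force: [-0.1, 0.5, -0.4]
finger_gap: 0.0255
```

Run:
```python
from h import *
import cv2
c=cams.read_camera("wrist"); cv2.imwrite("pics/w2.png",cv2.resize(c["img"][100:300,200:440,::-1],None,fx=3,fy=3))
s=robot.sense();print(s["clock"],s["tcp_pos"],s["finger_gap"],s["qpos"],s["wrist_force"],rel([.4747,.15,.152],302))
```

```text
3.1 [0.47582497 0.15000887 0.15449743] 0.025692134169769835 [ 1.70916623e-01 -2.39509468e-02 -1.47742088e-01  1.44492455e+00
 -2.59218300e-05 -1.95934481e+00] [-0.29521178 -0.69244004  0.41860585] (array([-0.06,  0.1 ,  0.25]), array([-0.1, -0. ,  0.1]))
```

View pics/w2.png

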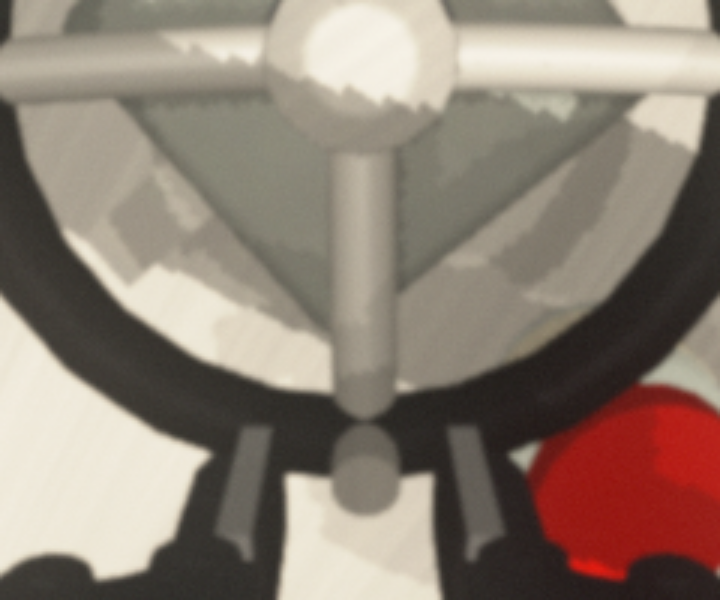

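The stud (crop 365,470) sits centred between the pads (245 and 475). I'll lower a little and close.

>>> play_rows(moves=[[[0,0.1,0.2,0,0,0,0.2],[0,0.1,0.2,0,0,0,0.1],[0,0.1,0.2,0,0,0,0],[0,0.1,0.2,0,0,0,0],[0,0.1,0.2,0,0,0,0]]], newtons=40)

```text
clock: 3.52
tcp_pos: [0.4748, 0.1493, 0.1521]
orientation: [[0.531, -0.848, 0.001], [-0.848, -0.531, 0.0], [0.0, -0.001, -1.0]]
wrist_force: [-1.0, -0.1, 4.2]
finger_gap: 0.0091
```

```bash
cat >> h.py <<'E'
HUB=np.array([.5113,.0909])
def arc(n,step,r,z,th0,yaw0,dth_tool=None):
    "rows for n steps of step deg clockwise about HUB from the present pose"
    s=robot.sense(); d=s["tcp_pos"][:2]-HUB; a=np.degrees(np.arctan2(d[1],d[0])); print("ang",a,"r",np.hypot(*d))
    O=np.array(s["orientation"]); yaw=np.degrees(np.arctan2(O[1,0],O[0,0]))
    for i in range(1,n+1):
        b=np.radians(a-i*step); p=[*(HUB+r*np.array([np.cos(b),np.sin(b)])),z]
        sh,tu=rel(p,yaw-i*step); print(list(np.round(np.r_[sh,0,0,tu[2],0],2)))
E
python3 - <<'E'
from h import *
s=robot.sense();print(s["clock"],s["tcp_pos"],s["finger_gap"],s["wrist_force"],s["wrist_torque"])
arc(10,6,.0685,s["tcp_pos"][2],0,0)
E
```

```text
3.5167 [0.47476792 0.14934257 0.15208476] 0.009078942934593314 [-0.96775022 -0.12017156  4.20102594] [-0.01463327  0.08641048  0.00526918]
ang 122.00924143413917 r 0.0689211669693351
[np.float64(0.08), np.float64(-0.72), np.float64(0.0), np.float64(0.0), np.float64(0.0), np.float64(6.0), np.float64(0.0)]
[np.float64(0.19), np.float64(-1.42), np.float64(0.0), np.float64(0.0), np.float64(0.0), np.float64(12.0), np.float64(0.0)]
[np.float64(0.38), np.float64(-2.12), np.float64(0.0), np.float64(0.0), np.float64(0.0), np.float64(18.0), np.float64(0.0)]
[np.float64(0.64), np.float64(-2.79), np.float64(0.0), np.float64(0.0), np.float64(0.0), np.float64(24.0), np.float64(0.0)]
[np.float64(0.96), np.float64(-3.42), np.float64(0.0), np.float64(0.0), np.float64(0.0), np.float64(30.0), np.float64(0.0)]
[np.float64(1.35), np.float64(-4.03), np.float64(0.01), np.float64(0.0), np.float64(0.0), np.float64(36.0), np.float64(0.0)]
[np.float64(1.8), np.float64(-4.58), np.float64(0.01), np.float64(0.0), np.float64(0.0), np.float64(42.0), np.float64(0.0)]
[np.float64(2.31), np.float64(-5.09), np.float64(0.01), np.float64(0.0), np.float64(0.0), np.float64(48.0), np.float64(0.0)]
[np.float64(2.87), np.float64(-5.54), np.float64(0.01), np.float64(0.0), np.float64(0.0), np.float64(54.0), np.float64(0.0)]
[np.float64(3.47), np.float64(-5.93), np.float64(0.01), np.float64(0.0), np.float64(0.0), np.float64(60.0), np.float64(0.0)]
```

>>> play_rows(moves=[[[0,0,-0.05,0,0,0,0],[0,0,-0.05,0,0,0,0],[0.01,-0.36,-0.05,0,0,3,0],[0.04,-0.72,-0.05,0,0,6,0],[0.15,-1.42,-0.05,0,0,12,0],[0.34,-2.12,-0.05,0,0,18,0],[0.34,-2.12,-0.05,0,0,18,0],[0.34,-2.12,-0.05,0,0,18,0]]])

```text
clock: 4.18
tcp_pos: [0.4949, 0.1582, 0.1521]
orientation: [[0.245, -0.969, 0.001], [-0.969, -0.245, 0.001], [-0.001, -0.002, -1.0]]
wrist_force: [1.7, 2.2, 2.2]
finger_gap: 0.0089
```

```bash
cat >> h.py <<'E'
def st():
    s=robot.sense(); d=s["tcp_pos"][:2]-HUB; O=np.array(s["orientation"])
    a=np.degrees(np.arctan2(d[1],d[0])); y=np.degrees(np.arctan2(O[1,0],O[0,0])); f=O.T@s["wrist_force"]
    print("t %.2f ang %.2f r %.4f z %.4f yaw %.1f (rel %.1f) gap %.4f Ftool %s T %s q6 %.2f"%(s["clock"],a,np.hypot(*d),s["tcp_pos"][2],y,(y-a)%360,s["finger_gap"],np.round(f,1),np.round(s["wrist_torque"],2),s["qpos"][5]))
E
python3 -c "
from h import *
st()"
```

```text
t 4.18 ang 103.72 r 0.0692 z 0.1521 yaw -75.8 (rel 180.5) gap 0.0089 Ftool [-1.7 -2.2 -2.1] T [ 0.4  -0.25  0.02] q6 -1.64
```

>>> play_rows(moves=[[[0.04,-0.72,0,0,0,6,0],[0.15,-1.43,0,0,0,12,0],[0.34,-2.14,0,0,0,18,0],[0.6,-2.81,0,0,0,24,0],[0.92,-3.45,0,0,0,30,0],[1.32,-4.06,0,0,0,36,0],[1.77,-4.62,0,0,0,42,0],[2.28,-5.13,0,0,0,48,0],[2.84,-5.58,0,0,0,54,0],[3.45,-5.98,0,0,0,60,0]]])

```text
clock: 5.02
tcp_pos: [0.5613, 0.1406, 0.1521]
orientation: [[-0.72, -0.694, 0.002], [-0.694, 0.72, 0.005], [-0.005, 0.002, -1.0]]
wrist_force: [1.5, 4.1, 2.0]
finger_gap: 0.0088
```

```bash
python3 -c "
from h import *
st()"
```

```text
t 5.02 ang 44.85 r 0.0705 z 0.1521 yaw -136.0 (rel 179.1) gap 0.0088 Ftool [-3.9  2.  -2. ] T [ 1.14 -0.4   0.  ] q6 -0.64
```

>>> play_rows(moves=[[[0.04,-0.72,0,0,0,6,0],[0.15,-1.43,0,0,0,12,0],[0.34,-2.14,0,0,0,18,0],[0.6,-2.81,0,0,0,24,0],[0.92,-3.45,0,0,0,30,0],[1.32,-4.06,0,0,0,36,0],[1.77,-4.62,0,0,0,42,0],[2.28,-5.13,0,0,0,48,0],[2.28,-5.13,0,0,0,48,0],[2.28,-5.13,0,0,0,48,0]]])

```text
clock: 5.85
tcp_pos: [0.5822, 0.0849, 0.1522]
orientation: [[-0.998, 0.068, 0.005], [0.068, 0.998, -0.001], [-0.006, -0.001, -1.0]]
wrist_force: [6.0, -0.3, -0.4]
finger_gap: 0.0088
```

```bash
python3 -c "
from h import *
import cv2
st()
c=cams.read_camera('wrist'); t=cams.read_camera('top')
a=cv2.resize(c['img'][100:300,200:440,::-1],(384,320)); b=cv2.resize(t['img'][140:280,235:395,::-1],(366,320))
cv2.imwrite('pics/w3.png',np.hstack([a,b]))
st()"
```

```text
t 5.85 ang -4.87 r 0.0711 z 0.1522 yaw 176.1 (rel 181.0) gap 0.0088 Ftool [-6.   0.1  0.4] T [-0.17 -1.25 -0.02] q6 0.10
t 5.95 ang -4.88 r 0.0711 z 0.1521 yaw 176.1 (rel 181.0) gap 0.0089 Ftool [-5.6 -0.   0.7] T [-0.14 -1.24 -0.07] q6 0.10
```

View pics/w3.png

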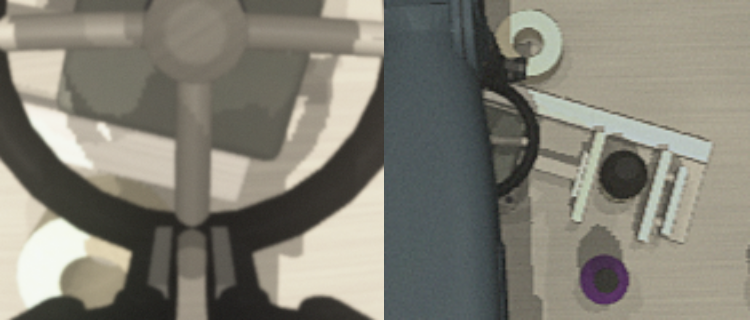

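>>> play_rows(moves=[[[0,-0.73,0,0,0,6,0],[0.1,-1.46,0,0,0,12,0],[0.29,-2.16,0,0,0,18,0],[0.55,-2.85,0,0,0,24,0],[0.89,-3.5,0,0,0,30,0],[1.29,-4.11,0,0,0,36,0],[1.75,-4.68,0,0,0,42,0],[2.27,-5.2,0,0,0,48,0],[2.84,-5.66,0,0,0,54,0],[3.45,-6.06,0,0,0,60,0]]])

```text
clock: 6.78
tcp_pos: [0.5425, 0.0276, 0.1521]
orientation: [[-0.436, 0.9, 0.004], [0.9, 0.436, 0.0], [-0.001, 0.004, -1.0]]
wrist_force: [4.0, 1.6, 0.4]
finger_gap: 0.0088
```

```bash
sed -i 's/^HUB=.*/HUB=np.array([.5123,.0905])/' h.py; python3 -c "
from h import *
st()"
```

```text
t 6.78 ang -64.33 r 0.0698 z 0.1521 yaw 115.9 (rel 180.2) gap 0.0088 Ftool [-0.3  4.3 -0.4] T [ 0.33 -0.79 -0.1 ] q6 1.05
```

>>> play_rows(moves=[[[0.03,-0.61,0,0,0,5,0],[0.11,-1.22,0,0,0,10,0],[0.24,-1.81,0,0,0,15,0],[0.42,-2.39,0,0,0,20,0],[0.66,-2.96,0,0,0,25,0],[0.94,-3.5,0,0,0,30,0],[0.94,-3.5,0,0,0,30,0],[0.94,-3.5,0,0,0,30,0]]])

```text
clock: 7.45
tcp_pos: [0.5055, 0.0211, 0.1521]
orientation: [[0.066, 0.998, 0.0], [0.998, -0.066, 0.001], [0.001, 0.0, -1.0]]
wrist_force: [0.8, 1.8, 3.0]
finger_gap: 0.0086
```

```bash
python3 -c "
from h import *
import cv2
st()
c=cams.read_camera('wrist'); t=cams.read_camera('top')
a=cv2.resize(c['img'][:,:,::-1],(480,300)); b=cv2.resize(t['img'][180:260,300:380,::-1],(300,300))
cv2.imwrite('pics/w4.png',np.hstack([a,b]))
st()"
```

```text
t 7.45 ang -95.60 r 0.0697 z 0.1521 yaw 86.2 (rel 181.8) gap 0.0086 Ftool [ 1.8  0.7 -3. ] T [ 0.45 -0.13 -0.09] q6 1.55
t 7.55 ang -95.55 r 0.0697 z 0.1521 yaw 86.2 (rel 181.7) gap 0.0086 Ftool [ 2.7  0.6 -4. ] T [ 0.48 -0.06 -0.09] q6 1.55
```

View pics/w4.png

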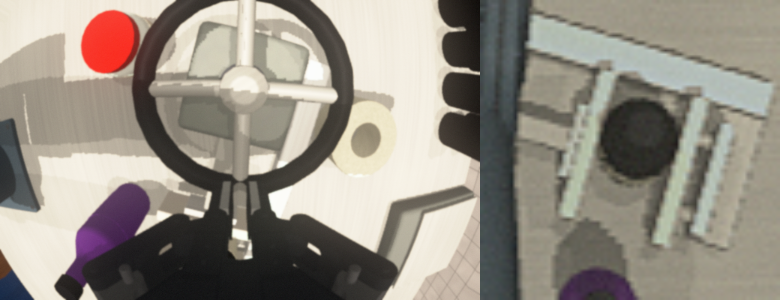

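The stud is still held and the jaw is close to the bottle. I'll creep forward in small logged steps.

>>> play_rows(moves=[[[0,-0.12,0,0,0,1.5,0],[0,-0.24,0,0,0,3,0],[0.01,-0.36,0,0,0,4,0]]])

```text
clock: 7.8
tcp_pos: [0.5032, 0.0214, 0.1521]
orientation: [[0.138, 0.99, 0.002], [0.99, -0.138, 0.0], [0.001, 0.002, -1.0]]
wrist_force: [3.9, 2.0, 1.3]
finger_gap: 0.0093
```

```bash
python3 -c "
from h import *
st()"
```

```text
t 7.80 ang -97.50 r 0.0697 z 0.1521 yaw 82.1 (rel 179.6) gap 0.0093 Ftool [ 2.5  3.6 -1.3] T [ 0.49 -0.73 -0.04] q6 1.62
```

>>> play_rows(moves=[[[0,-0.12,0,0,0,1,0],[0,-0.24,0,0,0,2,0],[0.01,-0.36,0,0,0,3,0]]])

```text
clock: 8.05
tcp_pos: [0.4992, 0.022, 0.1521]
orientation: [[0.191, 0.982, 0.002], [0.982, -0.191, 0.0], [0.001, 0.001, -1.0]]
wrist_force: [4.2, 3.0, 1.8]
finger_gap: 0.0089
```

```bash
python3 -c "
from h import *
st()"
```

```text
t 8.05 ang -100.87 r 0.0697 z 0.1521 yaw 79.0 (rel 179.9) gap 0.0089 Ftool [ 3.7  3.6 -1.8] T [ 0.58 -0.94 -0.08] q6 1.67
```

>>> play_rows(moves=[[[0,-0.12,0,0,0,1,0],[0,-0.24,0,0,0,2,0],[0.01,-0.36,0,0,0,3,0]]])

```text
clock: 8.3
tcp_pos: [0.4954, 0.0229, 0.1521]
orientation: [[0.242, 0.97, 0.001], [0.97, -0.242, 0.001], [0.001, 0.001, -1.0]]
wrist_force: [4.2, 2.6, 2.0]
finger_gap: 0.009
```

```bash
python3 -c "
from h import *
st()"
```

```text
t 8.30 ang -104.03 r 0.0697 z 0.1521 yaw 76.0 (rel 180.0) gap 0.0090 Ftool [ 3.6  3.4 -2. ] T [ 0.57 -0.88 -0.1 ] q6 1.73
```

>>> play_rows(moves=[[[0,-0.12,0,0,0,1,0],[0,-0.24,0,0,0,2,0],[0.01,-0.36,0,0,0,3,0]]])

```text
clock: 8.55
tcp_pos: [0.4919, 0.0239, 0.1521]
orientation: [[0.293, 0.956, 0.001], [0.956, -0.293, 0.001], [0.001, 0.001, -1.0]]
wrist_force: [4.7, 2.6, 1.7]
finger_gap: 0.0093
```

```bash
python3 -c "
from h import *
st()"
```

```text
t 8.55 ang -107.03 r 0.0697 z 0.1521 yaw 73.0 (rel 180.0) gap 0.0093 Ftool [ 3.9  3.7 -1.7] T [ 0.58 -0.93  0.01] q6 1.78
```

>>> play_rows(moves=[[[0,-0.12,0,0,0,1,0],[0,-0.24,0,0,0,2,0],[0.01,-0.36,0,0,0,3,0]]])

```text
clock: 8.8
tcp_pos: [0.4885, 0.0251, 0.1521]
orientation: [[0.342, 0.94, 0.001], [0.94, -0.342, 0.001], [0.001, 0.001, -1.0]]
wrist_force: [4.5, 2.9, 2.1]
finger_gap: 0.0087
```

```bash
python3 -c "
from h import *
import cv2
st()
t=cams.read_camera('top'); cv2.imwrite('pics/t5.png',t['img'][:,:,::-1])"
```

```text
t 8.80 ang -109.97 r 0.0696 z 0.1521 yaw 70.0 (rel 180.0) gap 0.0087 Ftool [ 4.3  3.2 -2.1] T [ 0.62 -0.89  0.03] q6 1.83
```

```bash
cat >> h.py <<'E'
import cv2
def rail(ref="pics/top0.png",n=3):
    "shift (px) of the sprung rail strip and of the fixed bracket/beam against the first picture"
    g0=cv2.cvtColor(cv2.imread(ref),cv2.COLOR_BGR2GRAY).astype(np.float32)
    g=np.mean([cv2.cvtColor(cams.read_camera("top")["img"],cv2.COLOR_RGB2GRAY).astype(np.float32) for _ in range(n)],0)
    P=lambda u,v:(235+u/4.2875,140+v/4.2875)
    for nm,(u,v),w,h in(("sprung_end",P(483,440),8,8),("sprung",P(500,365),8,10),("bracket",P(555,400),8,12),("jaw",P(337,400),8,8)):
        p=(int(round(u)),int(round(v))); T=cv2.getRectSubPix(g0,(2*w,2*h),p)
        M=np.eye(2,3,dtype=np.float32); M[:,2]=(p[0]-w+.5,p[1]-h+.5)
        try:
            cc,M=cv2.findTransformECC(T,g.astype(np.float32),M,cv2.MOTION_TRANSLATION,(3,100,1e-4)); print(nm,np.round(M[:,2]-[p[0]-w+.5,p[1]-h+.5],2),round(cc,3))
        except cv2.error: print(nm,"fail")
    return g
E
python3 -c "
from h import *
rail();st()
a=cv2.imread('pics/top0.png')[190:250,305:385];b=cv2.imread('pics/t5.png')[190:250,305:385]
cv2.imwrite('pics/t5c.png',np.hstack([cv2.resize(x,(400,300),interpolation=cv2.INTER_CUBIC) for x in(a,b)]))"
```

```text
sprung_end [-0.04  0.29] 0.973
sprung [-0.1   1.21] 0.937
bracket [ 0.24 -0.31] 0.985
jaw fail
t 9.00 ang -110.15 r 0.0697 z 0.1521 yaw 70.0 (rel 180.2) gap 0.0090 Ftool [ 4.7  2.7 -2.7] T [ 0.69 -0.8   0.01] q6 1.83
```

View pics/t5c.png

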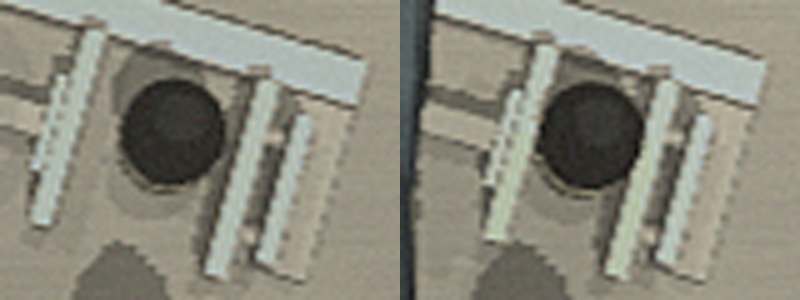

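>>> play_rows(moves=[[[0,-0.12,0,0,0,1,0],[0,-0.24,0,0,0,2,0],[0.01,-0.36,0,0,0,3,0]]])

```text
clock: 9.25
tcp_pos: [0.4853, 0.0263, 0.1521]
orientation: [[0.391, 0.921, 0.001], [0.921, -0.391, 0.0], [0.001, 0.001, -1.0]]
wrist_force: [4.4, 2.8, 1.3]
finger_gap: 0.0087
```

```bash
python3 -c "
from h import *
st();rail('pics/t5.png')"
```

```text
t 9.25 ang -112.78 r 0.0697 z 0.1521 yaw 67.0 (rel 179.8) gap 0.0087 Ftool [ 4.3  3.  -1.3] T [ 0.63 -1.07  0.05] q6 1.89
sprung_end [0.04 0.23] 0.983
sprung [0.05 0.02] 0.992
bracket [ 0.27 -0.29] 0.982
jaw [-0.43 -0.55] 0.982
```

>>> play_rows(moves=[[[0,-0.12,0,0,0,1,0],[0,-0.24,0,0,0,2,0],[0.01,-0.36,0,0,0,3,0]]])

```text
clock: 9.65
tcp_pos: [0.4823, 0.0277, 0.1521]
orientation: [[0.438, 0.899, 0.002], [0.899, -0.438, 0.0], [0.001, 0.002, -1.0]]
wrist_force: [5.2, 2.4, 1.7]
finger_gap: 0.0086
```

```bash
python3 -c "
from h import *
st();rail('pics/t5.png');st()"
```

```text
t 9.65 ang -115.53 r 0.0696 z 0.1521 yaw 64.0 (rel 179.5) gap 0.0086 Ftool [ 4.5  3.6 -1.7] T [ 0.57 -1.1   0.01] q6 1.94
sprung_end [0.15 0.27] 0.978
sprung [0.14 0.03] 0.991
bracket [ 0.28 -0.33] 0.981
jaw [-0.7   0.39] 0.971
t 9.80 ang -115.68 r 0.0696 z 0.1521 yaw 64.0 (rel 179.7) gap 0.0087 Ftool [ 4.8  3.2 -2.2] T [ 0.65 -1.09 -0.04] q6 1.94
```

```bash
cat >> h.py <<'E'
def prof(img,c,yaw=-16.5,z=.075,xr=(-60,-34),yr=(85,275),mm=.5):
    "mean brightness across the lane (y mm from the wheel axis towards -y) at height z"
    a=np.radians(yaw); ex=np.array([np.cos(a),np.sin(a)]); en=np.array([np.sin(a),-np.cos(a)])
    X,Y=np.meshgrid(np.arange(*xr,mm),np.arange(*yr,mm),indexing="ij")
    P=HUB+(X[...,None]*ex+Y[...,None]*en)/1000; P=np.concatenate([P,np.full(X.shape+(1,),z)],-1)
    q=(P-c["origin"])@np.array(c["attitude"]); q=q@np.array(c["camera_matrix"]).T; q=q/q[...,2:]
    return cv2.remap(img.astype(np.float32),q[...,0].astype(np.float32),q[...,1].astype(np.float32),cv2.INTER_CUBIC)
def gray(n=4):
    c=[cams.read_camera("top") for _ in range(n)]
    return np.mean([cv2.cvtColor(k["img"],cv2.COLOR_RGB2GRAY).astype(np.float32) for k in c],0),c[0]
E
python3 - <<'E'
from h import *
g,c=gray(); np.save("g115.npy",g)
ims=[cv2.imread(f"pics/{n}.png",0).astype(np.float32) for n in("top0","t5")]+[g]
cv2.imwrite("pics/rect.png",np.vstack([cv2.resize(prof(i,c,xr=(-65,65)),(760,190)) for i in ims]))
np.set_printoptions(linewidth=200)
for i in ims: print(np.round(prof(i,c).mean(0)[::4]).astype(int))
st()
E
```

```text
[145 145 144 142 140 138 139 141 141 142 146 149 144 124  96 103 149 178 186 183 187 180 147 123 124 139 141 140 141 140 138 140 145 149 149 148 147 146 146 146 144 141 141 142 144 143 141 141 143
 144 145 144 144 143 142 144 147 146 146 146 146 150 144 128 113 101  87  71 105 160 184 186 182 186 174 150 133 133 137 127 102  97 128 153 160 159 159 150 143 143 146 147 148 152 153]
[ 64  63  63  60  58  57  56  49  55  76 104 123 131 137 142 142 141 140 142 141 140 140 140 141 141 142 143 140 133 121  95  88 132 174 187 185 186 186 165 144 137 139 139 139 140 139 138 137 137
 137 138 137 137 135 135 136 136 137 138 139 141 145 140 126 111 100  85  66  99 158 186 189 184 188 180 155 136 135 139 128 103  99 131 157 165 163 164 155 145 146 150 151 152 154 158]
[ 64  65  66  67  65  58  50  54  77 103 122 136 142 143 141 141 142 141 141 141 140 140 141 142 142 143 143 142 136 122 101  83 115 165 187 188 185 189 173 148 135 137 140 140 140 140 138 137 137
 138 138 137 136 136 137 137 137 137 138 138 139 143 144 137 124 106  88  70  81 137 179 190 185 186 184 164 144 137 138 129 105  99 131 157 165 162 162 154 145 144 148 150 152 155 158]
t 10.00 ang -115.68 r 0.0696 z 0.1521 yaw 64.0 (rel 179.7) gap 0.0088 Ftool [ 4.2  2.7 -1.5] T [ 0.62 -1.03 -0.02] q6 1.94[ WARN:0@5.454] global loadsave.cpp:1063 imwrite_ Unsupported depth image for selected encoder is fallbacked to CV_8U.
```

View pics/rect.png

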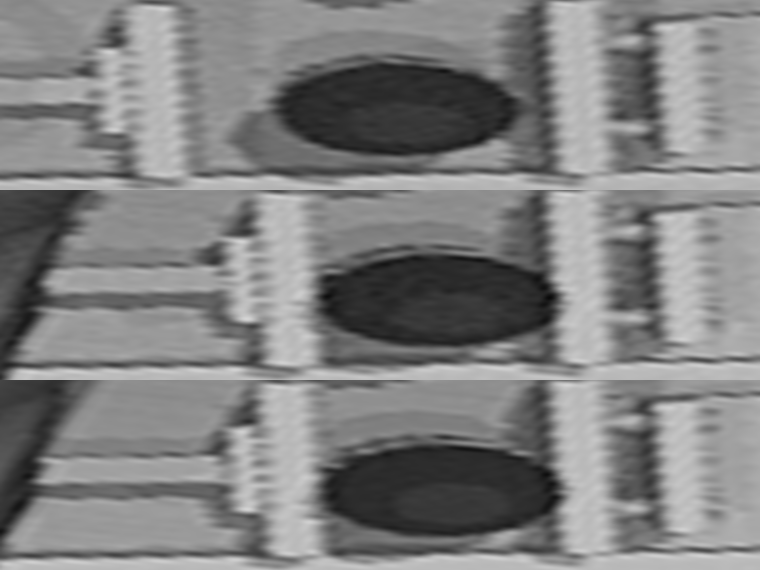

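Measured against the fixed bracket, the sprung rail has given about 1 mm (≈12 N), and contact was near -109°. I'll go a little further, then pause.

>>> play_rows(moves=[[[0,-0.1,0,0,0,0.8,0],[0,-0.2,0,0,0,1.6,0],[0,-0.3,0,0,0,2.3,0],[0,-0.3,0,0,0,2.3,0],[0,-0.3,0,0,0,2.3,0],[0,-0.3,0,0,0,2.3,0],[0,-0.3,0,0,0,2.3,0],[0,-0.3,0,0,0,2.3,0],[0,-0.3,0,0,0,2.3,0],[0,-0.3,0,0,0,2.3,0]]])

```text
clock: 10.83
tcp_pos: [0.4798, 0.0289, 0.1521]
orientation: [[0.473, 0.881, 0.002], [0.881, -0.473, 0.0], [0.001, 0.002, -1.0]]
wrist_force: [5.1, 3.6, 0.6]
finger_gap: 0.009
```

Run:
```python
from h import *
st()
g,c=gray(); np.save("g118.npy",g)
def edges(i):
    p=cv2.GaussianBlur(prof(i,c).mean(0)[None],(0,0),2)[0]; y=np.arange(85,275,.5); o=[]
    for lo,hi,s in((138,156,None),(219,229,1),(229,240,-1),(246,255,1)):
        if s is None: continue
        m=(y>=lo)&(y<=hi); q=np.clip(np.gradient(p)[m]*s,0,None); o.append(round(float((q*y[m]).sum()/q.sum()),2))
    return o
for i in(cv2.imread("pics/top0.png",0),cv2.imread("pics/t5.png",0),np.load("g115.npy"),g): print(edges(i))
st(); arc(0,6,.0697,.1521,0,0)
```

```text
t 10.83 ang -117.85 r 0.0696 z 0.1521 yaw 61.7 (rel 179.6) gap 0.0090 Ftool [ 5.5  2.8 -0.6] T [ 0.59 -1.2   0.02] q6 1.98
[222.06, 234.33, 249.29]
[222.16, 234.56, 249.27]
[222.91, 235.19, 249.31]
[223.24, 235.65, 249.29]
t 11.03 ang -117.85 r 0.0696 z 0.1521 yaw 61.7 (rel 179.6) gap 0.0089 Ftool [ 5.   3.5 -1.5] T [ 0.61 -1.2  -0.08] q6 1.98
ang -117.85151025408115 r 0.06963688950922543
```

>>> play_rows(moves=[[[0,0,0,0,0,0,0],[0,0,0,0,0,0,0],[0,0,0,0,0,0,0],[0.04,0.73,0,0,0,-6,0],[0.15,1.45,0,0,0,-12,0],[0.34,2.15,0,0,0,-18,0],[0.6,2.83,0,0,0,-24,0],[0.93,3.48,0,0,0,-30,0],[1.33,4.09,0,0,0,-36,0],[1.79,4.66,0,0,0,-42,0]]])

```text
clock: 11.87
tcp_pos: [0.527, 0.0222, 0.152]
orientation: [[-0.242, 0.97, -0.003], [0.97, 0.242, -0.001], [0.0, -0.004, -1.0]]
wrist_force: [-0.5, 1.9, 5.5]
finger_gap: 0.0085
```

```bash
python3 -c "
from h import *
st()"
```

```text
t 11.87 ang -77.86 r 0.0698 z 0.1520 yaw 104.0 (rel 181.9) gap 0.0085 Ftool [ 1.9 -0.1 -5.5] T [ 0.4   0.23 -0.11] q6 1.24
```

>>> play_rows(moves=[[[0.04,0.73,0,0,0,-6,0],[0.15,1.45,0,0,0,-12,0],[0.34,2.15,0,0,0,-18,0],[0.6,2.83,0,0,0,-24,0],[0.93,3.48,0,0,0,-30,0],[1.33,4.09,0,0,0,-36,0],[1.79,4.66,0,0,0,-42,0],[2.05,4.92,0,0,0,-45,0],[2.05,4.92,0,0,0,-45,0],[2.05,4.92,0,0,0,-45,0]]])

```text
clock: 12.7
tcp_pos: [0.5715, 0.0531, 0.1521]
orientation: [[-0.854, 0.521, 0.001], [0.521, 0.854, -0.002], [-0.002, -0.002, -1.0]]
wrist_force: [2.6, -0.9, 2.7]
finger_gap: 0.0086
```

```bash
python3 -c "
from h import *
st()"
```

```text
t 12.70 ang -32.29 r 0.0700 z 0.1521 yaw 148.6 (rel 180.9) gap 0.0086 Ftool [-2.7  0.6 -2.7] T [-0.35 -0.7  -0.11] q6 0.52
```

>>> play_rows(moves=[[[0,0.2,0,0,0,-2,0],[0.01,0.4,0,0,0,-4,0],[0.02,0.57,0,0,0,-4.8,0],[0.02,0.57,0,0,0,-4.8,0],[0.02,0.57,0,0,0,-4.8,0]]])

```text
clock: 13.12
tcp_pos: [0.5744, 0.0581, 0.1521]
orientation: [[-0.894, 0.447, 0.001], [0.447, 0.894, -0.002], [-0.002, -0.001, -1.0]]
wrist_force: [3.7, -3.2, 3.7]
finger_gap: 0.0087
```

```bash
python3 -c "
from h import *
st()"
```

```text
t 13.12 ang -27.56 r 0.0700 z 0.1521 yaw 153.4 (rel 181.0) gap 0.0087 Ftool [-4.7 -1.3 -3.7] T [-0.75 -0.82 -0.07] q6 0.45
```

Backed off 90.3°. Now I'll open and lift away.

>>> play_rows(moves=[[[0,0,0,0,0,0,0.15],[0,0,0,0,0,0,0.3],[0,0,0,0,0,0,0.4],[0,0,-0.5,0,0,0,0.4],[0,0,-2,0,0,0,0.4],[0,0,-5,0,0,0,0.4],[0,0,-8,0,0,0,0.4],[0,0,-11,0,0,0,0.4],[0,0,-13,0,0,0,0.4],[0,0,-13,0,0,0,0.4]]])

```text
clock: 13.95
tcp_pos: [0.5755, 0.0595, 0.288]
orientation: [[-0.895, 0.445, 0.009], [0.445, 0.895, 0.0], [-0.008, 0.004, -1.0]]
wrist_force: [-0.7, 0.4, 1.1]
finger_gap: 0.0338
```

>>> play_rows(moves=[[[3,-3,0,0,0,0,0.4],[6,-5,0,0,0,0,0.4],[9,-8,0,0,0,0,0.4],[12,-11,0,0,0,0,0.4],[15,-13,0,0,0,0,0.4],[17,-16,0,0,0,0,0.4],[18,-19,0,0,0,0,0.4],[18,-22,0,0,0,0,0.4],[18,-22,0,0,0,0,0.4],[18,-22,0,0,0,0,0.4]]])

```text
clock: 14.78
tcp_pos: [0.314, -0.0582, 0.2813]
orientation: [[-0.893, 0.449, -0.0], [0.449, 0.893, 0.001], [0.001, 0.001, -1.0]]
wrist_force: [0.3, 0.1, -0.5]
finger_gap: 0.0342
```

```bash
python3 -c "
from h import *
st(); print(robot.sense()['tcp_pos'])
t=cams.read_camera('top'); w=cams.read_camera('side')
cv2.imwrite('pics/f.png',np.hstack([cv2.resize(t['img'][130:290,230:430,::-1],(400,320)),cv2.resize(w['img'][90:290,200:450,::-1],(400,320))]))"
```

```text
t 14.78 ang -143.14 r 0.2478 z 0.2813 yaw 153.3 (rel 296.4) gap 0.0342 Ftool [-0.2  0.2  0.5] T [ 0.01  0.01 -0.  ] q6 0.07
[ 0.31401751 -0.05816008  0.28130488]
```

View pics/f.png

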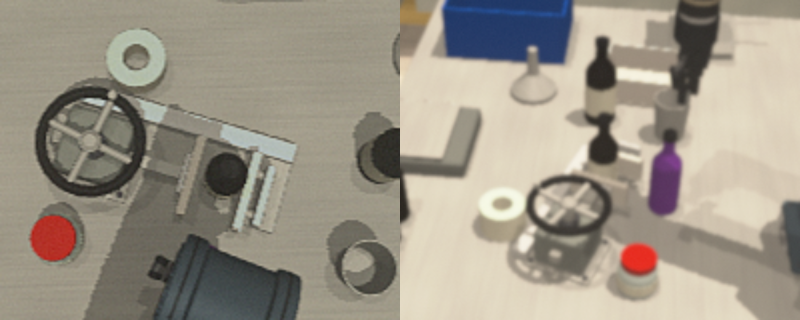

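The wheel stud is at crop (112,95), where it should be. The jaw has backed off, the bottle is upright in the lane, and nothing else has moved.

```bash
python3 -c "
from h import *
print(workorder.finish_job())"
```

```text
the job is handed in; nothing more can be done
None
```

The guide is set to the slim bottle standing in its lane, and the job is handed in at about 15 s on the robot clock, against the 72 s limit.

- **Pinch:** I gripped the steel stud and turned the wheel clockwise about 240°, creeping for the last part. I stopped with the sprung rail pushed back about 1.2 mm, roughly 14 N, and held there for about a second.
- **Back-off:** I turned the wheel back 90.3° by the tool position, let go and moved the arm clear.

**Last checks:**
- The final top and side pictures show the bottle upright between the rails, with play on the sliding-rail side.
- The stud is where a quarter turn back should put it.
- The other things on the bench look unmoved.

**What disagreed:**
- **Contact point:** the rail pictures put first contact about 5° later than I calculated from the camera-measured wheel and guide angles. I went by the rail pictures.
- **Force:** the wrist force showed no clear rise at the pinch. The roughly 14 N comes only from how far the rail moved in the pictures.
- **Quarter turn:** I counted it from the pinch point, which is about 9° past first contact.

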